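# Uncap the coin for the customer

### The arm

A 6-joint arm with a two-finger parallel gripper is mounted at the origin on the work surface. World frame = base frame: x ahead of the robot, y to its left, z up, the work surface at z = 0. Lengths are in m, angles in rad, forces in N, time in s.
With the tool pointing down it reaches from about 0.225 to 0.875 m from the base axis. Payload 3.4 kg.
Tool frame: the origin (TCP) lies at the very end of the fingers, on their centre line; the grasp point (between the pads) lies 19 mm behind it; z points along the fingers, y is the direction in which the jaws open and shut (so a half turn about z gives the same grasp; the last joint's range is limited). The gripper opens to 85 mm and grips with 20 to 120 N. Pads are 22 mm wide; open, the fingers measure 114 mm over their backs; the gripper's body (76 mm by 85 mm) begins 54 mm behind the grasp point. The pads swing forward as they close: fully open they stand 13 mm farther back than shut.
Start: joints at [-1.361, 0.276, 1.505, -0, 1.361, -0.121], TCP at [0.187, -0.544, 0.231] pointing down, gripper open.
Joint ranges: [-2.89, 2.89], [-0.75, 2.08], [0.22, 2.7], [-1.18, 4.32], [0.11, 2.71], [-2.7, 2.7]. Speed limits (rad/s): [2.57, 2.57, 3.14, 3.14, 3.14, 3.14].

### API

Orientations are given as a unit quaternion [w, x, y, z].
In Python, from rig import telemetry, imaging, manip, finder gives the robot as it stands.
- The arm moves only by the tool arm_command, never from a script. Its argument "steps" is a list of rows, each a list of 3 entries, a list of its own where there are three numbers: the turn, a rotation vector about the world's x, y, z in rad, then the shift along the world's x, y, z in mm, then the closure in counts, from 0 (fully open) to 255 (shut). In form: [[[rx, ry, rz], [dx, dy, dz], grip], ...]. A call has 1 to 20 rows; each row shifts and turns the commanded pose from where the row before left it; what a row does not reach is not made up. A row lasts 1/8 s, in which the tool goes at most 62.5 mm and 10.7 degrees, less where a joint would pass 70% of its speed; a pose out of reach is approached as far as the arm can. A call is refused whole if a number of a shift passes 62.5 or a number of a turn 0.188, either way. A call with a gripper value outside its range is refused whole. The fingers move at their own pace and stop on an object; "newtons" is the grip in N (left out, the last holds). Time passes only in rows, so rows that do not move let the fingers close. It gives the time, the measured TCP pose, the force and the opening at its end, in the units of the state.
- telemetry.get_state(): the state, without advancing time (a new reading comes with each control period).
- imaging.get_image(name): name is "side" or "top"; returns the picture (480x640x3 uint8, blue, green, red); there is no depth.
- imaging.camera_params(name): a dict with "intrinsics" (3x3 intrinsics, pixels), "R" (3x3) and "t" (3): a world point X has camera coordinates R X + t. Camera axes: x right, y down, z forward; pixel columns grow to the right and rows downward; lengths in m; the calibration is good to about 2 mm. A picture is of the moment at which its call begins. camera_params takes no time and is no camera call.
- manip.sign_off(): hands the job in, once; it reports no verdict.
Trained networks look in the newest picture that a camera, given by its name, has taken for a name from the list of things; names that differ only in an ending like _2 or _b are one class to them, and where a whole thing is asked for, a point or a joint stands for the part that bears it (a point fixed in the world has none). Each returns a list of dicts, best first, with "score" (0 to 1); they miss things now and then, are a little off and sometimes report something else, mostly with a low value. They report only what shows in the picture. A call takes as long as a camera call. They do not tell look-alikes from the thing itself.
- finder.cut_out(camera, thing): "pixels" (480x640 bool, what is visible of it) and "extent" ([left, top, width, height] in pixels, round what is visible of it).
The state is a dict: "clock": time; "qpos": joint angles; "qd": joint speeds; "effort": joint torques, N m; "position": TCP position; "ee_rot": TCP orientation; "contact_force": force on the tool from outside, world axes, zero at the start; "moment": the same for the moment, N m; "width": finger opening in m.
Only numpy, scipy, OpenCV 4.12 (cv2) and the standard library are available. Lean on these libraries where they do the work, as an engineer would, in place of code of your own. Each camera call takes 0.05 s, during which the arm holds its last target.

### The job

On the coin dealer's table, pick up the yellow-handled C-shaped puller, slide its fork under the rim of the red cap on the wooden display block and pull up until the cap pops off its peg. Then set the puller, with the red cap still in its fork, gently back down on the blue felt pad it came from, both upright, and let go. Do not touch the red cap with the fingers, and leave the blue and white caps on their pegs.

Things in the scene. Friction and masses are not known exactly. Their poses are not given: they have to be found in the camera images.
- puller: Steel C puller, 160 g. Origin: fork's underside, middle; z up, x to tines' free tips. Tines 5 thick, 10 wide, 49 apart, x -45 to 40 mm. Spine x -53 to -45, 26 wide (foot 69), up to an arm 24 wide at z 50 to 58, x -53 to 14. Yellow handle over the origin: x 26, y 18 (grip across y), z 58 to 108. A pulled cap's axis belongs at the origin. Stands on a felt pad, 150 x 120, 4 thick.
- cap_red: Red mushroom cap, 60 g, snug on a peg of the block. Origin: centre of its foot, on the block's top, 30 mm above the table; z up, x across the row of caps, away from the robot. Neck 36 mm in diameter, z 0 to 22; rim 68 mm, z 22 to 30; crown 54 mm, to z 36. Fork goes round the neck, under the rim. Held by springs (3 to 8 N) over the first few mm; off its peg at 16 mm. Hangs in the fork by its rim.
- cap_blue: Blue cap, size and axes as the red one; stays on its peg. The fixed dark wooden block is 100 mm deep (x) and 320 mm long, 30 mm high, with three pegs in a row along y, 100 mm apart; which cap is on which varies.
- cap_white: White cap, size and axes as the red one; stays on its peg on the same block. Other things on the table near the work are less than 40 mm high.
There are look-alikes about, which are no part of the job. There is more than one size of the puller; the job needs the smallest.

How it is judged:
By the outcome, as a careful person would: the job done as asked, in the order asked, and still so for the second after the job is handed in, with the robot touching nothing.
It also fails if it takes over 54 s, if anything falls off the work surface, if the arm or the gripper's body presses on something with over 40 N, if the wrist force passes 120 N, or if a joint passes its speed limit or range.

## Working session

There is one attempt and no reset: what is moved stays moved. The work goes in short steps, Python scripts to look and compute and a tool call to move; the robot and the scene stay as the last step left them, time stands still between calls to the robot, and variables do not carry over. Pictures are saved under pics/ and viewed, and the job is handed in when it is done.

Besides the shell and the picture viewer there is one more tool, called as name(argument=value, ...), one argument or row to a line, values as JSON. arm_command: Moves the arm, as the interface text tells. Its arguments: {"type":"object","properties":{"steps":{"type":"array"},"newtons":{"type":"number"}},"required":["steps"]}

```bash
mkdir -p pics; ls
python3 - <<'E'
from rig import telemetry, imaging, manip, finder
import cv2
s=telemetry.get_state()
print(s)
for n in ("side","top"):
    im=imaging.get_image(n); cv2.imwrite(f"pics/{n}0.png",im)
    p=imaging.camera_params(n); print(n,p)
E
```

```text
pics
{'clock': 0.0, 'qpos': array([-1.36097433e+00,  2.76623569e-01,  1.50611123e+00,  2.23981003e-05,
        1.36070151e+00, -1.21012939e-01]), 'qd': array([-0.00085084,  0.0003268 ,  0.00011473,  0.00089768,  0.00088963,
       -0.00073214]), 'effort': array([-1.72014797e-04, -4.16775906e+01, -2.45806199e+01,  6.28902762e-05,
        1.11919572e-02, -1.21005687e-05]), 'position': array([ 0.18666638, -0.54331322,  0.23043215]), 'ee_rot': array([-9.21401224e-04,  9.86349666e-01,  1.64661731e-01, -2.99798564e-05]), 'contact_force': array([-0.1102122 , -1.33643712, -0.18036098]), 'moment': array([ 0.01173458, -0.01590376, -0.01400585]), 'width': 0.08554256173214704}
side {'intrinsics': array([[601.36792039,   0.        , 314.5219456 ],
       [  0.        , 601.36792039, 239.01233546],
       [  0.        ,   0.        ,   1.        ]]), 'R': array([[-0.82777159, -0.56105103, -0.00399229],
       [-0.35385516,  0.52757146, -0.77230492],
       [ 0.43540868, -0.63787938, -0.63523946]]), 't': array([0.33757751, 0.2159811 , 0.90652769])}
top {'intrinsics': array([[564.88360602,   0.        , 316.89710149],
       [  0.        , 564.88360602, 235.83473725],
       [  0.        ,   0.        ,   1.        ]]), 'R': array([[-0.00383177, -0.99986109, -0.01622074],
       [-0.99836515,  0.00475011, -0.05696017],
       [ 0.05702931,  0.01597596, -0.99824467]]), 't': array([-7.77059181e-04,  4.26733596e-01,  9.74163474e-01])}
```

View pics/side0.png

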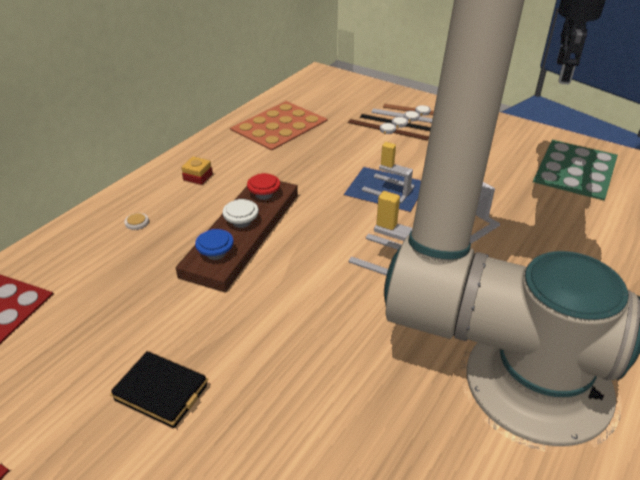

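View pics/top0.png

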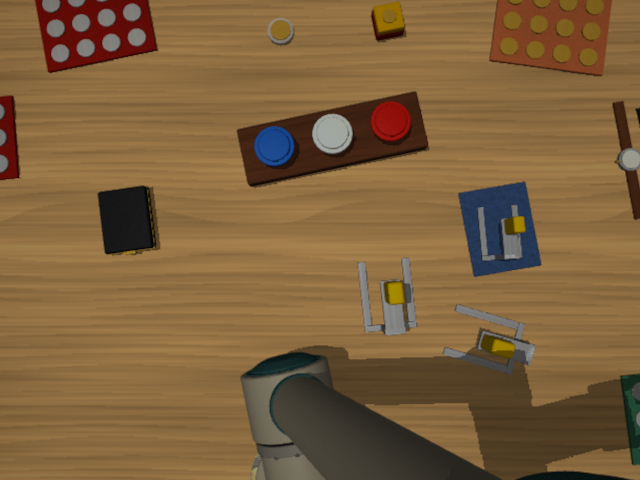

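The puller on the blue pad is at top px (505,235), the other two are bigger look-alikes. The red cap is at (391,121), the right end of the block.

```bash
cat > h.py <<'E'
from rig import telemetry, imaging, manip, finder
import cv2, numpy as np
def P(n):
    p=imaging.camera_params(n); return p["intrinsics"],p["R"],p["t"]
def back(n,uv,z):
    K,R,t=P(n); d=R.T@np.linalg.inv(K)@np.array([uv[0],uv[1],1.]); c=-R.T@t
    return c+d*(z-c[2])/d[2]
def proj(n,X):
    K,R,t=P(n); X=np.atleast_2d(X); q=(R@X.T).T+t; q=q@K.T; return q[:,:2]/q[:,2:]
E
python3 - <<'E'
from h import *
for n in("top","side"):
    im=imaging.get_image(n)
    for th in("cap_red","cap_blue","cap_white","puller"):
        for r in finder.cut_out(n,th)[:3]:
            m=r["pixels"]; ys,xs=np.nonzero(m)
            print(n,th,round(r["score"],2),r["extent"],xs.mean().round(1),ys.mean().round(1),m.sum())
            if th!="puller" and n=="top": 
                print(back("top",(xs.mean(),ys.mean()),.06))
t=cv2.imread("pics/top0.png"); c=cv2.resize(t[170:290,440:560],None,fx=5,fy=5,interpolation=cv2.INTER_CUBIC); cv2.imwrite("pics/c1.png",c)
s=cv2.imread("pics/side0.png"); c=cv2.resize(s[120:220,330:450],None,fx=5,fy=5,interpolation=cv2.INTER_CUBIC); cv2.imwrite("pics/c2.png",c)
E
```

```text
top cap_red 0.77 [371.4, 99.5, 42.7, 39.7] 389.8 120.7 1257
[ 0.61683818 -0.12639197  0.06      ]
top cap_blue 0.8 [255.9, 124.2, 37.4, 43.1] 273.6 145.6 1287
[0.57608211 0.06869978 0.06      ]
top cap_white 0.6 [311.3, 111.6, 42.1, 42.4] 331.7 132.7 1266
[ 0.59726808 -0.02881949  0.06      ]
top puller 0.94 [360.3, 258.0, 57.7, 75.2] 389.6 301.7 2491
top puller 0.59 [441.9, 299.7, 92.3, 74.9] 495.6 342.9 2365
side cap_red 0.97 [247.3, 174.0, 34.1, 24.4] 263.0 185.6 631
side cap_blue 0.92 [195.7, 229.5, 36.7, 30.4] 213.5 243.7 894
side cap_white 0.68 [219.6, 199.9, 37.0, 28.4] 240.1 212.8 736
side puller 0.94 [345.8, 187.8, 67.8, 84.6] 384.8 229.6 1681
side puller 0.68 [472.2, 183.2, 26.3, 59.0] 485.1 211.1 657
side puller 0.56 [360.9, 144.7, 53.1, 57.4] 392.9 171.5 942
```

View pics/c1.png

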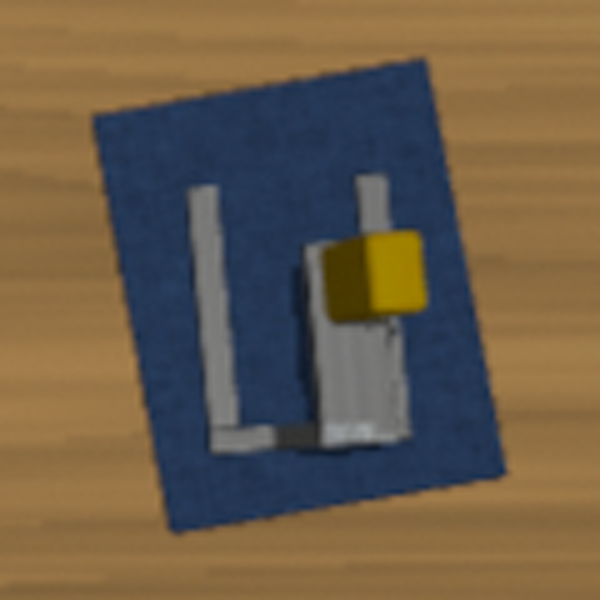

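View pics/c2.png

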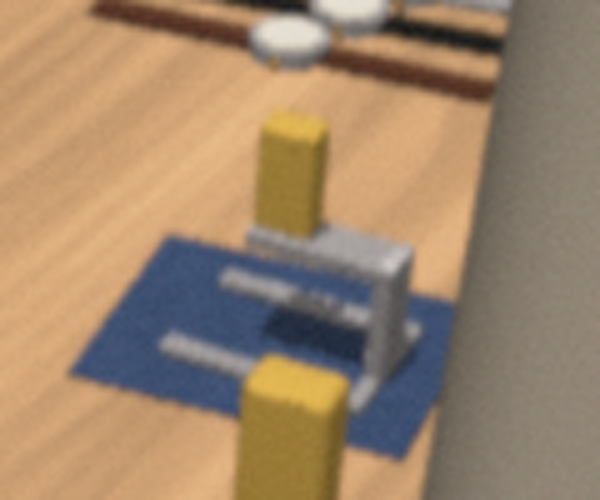

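```bash
cat > fit.py <<'E'
from h import *
from scipy.optimize import least_squares
T=[((40,34.5,5),(189,187)),((40,24.5,5),(216,185)),((40,-24.5,5),(357,176)),((40,-34.5,5),(387,175)),
((13,9,108),(370,233)),((13,-9,108),(421,230)),((-13,-9,108),(428,310)),((-13,9,108),(373,314)),
((-53,-12,58),(408,438)),((14,12,58),(305,243)),((-53,34.5,2.5),(212,452))]
S=[((-53,-12,58),(411,246)),((14,12,58),(248,230)),((40,34.5,5),(162,338)),((40,-34.5,5),(228,269))]
def M(p,X):
    c,s=np.cos(p[2]),np.sin(p[2]); X=np.array(X,float)/1e3
    return np.c_[p[0]+c*X[:,0]-s*X[:,1],p[1]+s*X[:,0]+c*X[:,1],X[:,2]+.004]
def res(p,sp=False):
    out=[]
    for n,L,o in(("top",T,(440,170)),("side",S,(330,120))):
        uv=np.array([(o[0]+(a+.5)/5-.5,o[1]+(b+.5)/5-.5) for _,(a,b) in L])
        out.append(proj(n,M(p,[x for x,_ in L]))-uv)
    if sp: return out
    return np.vstack(out).ravel()
r=least_squares(res,[.43,-.3,.1],x_scale=[.1,.1,.1],loss="soft_l1")
print(r.x); [print(o.round(1).tolist()) for o in res(r.x,True)]
for th,z in(("pad",.004),):
    print("pad corners",[back("top",(440+a/5,170+b/5),z)[:2].round(3).tolist() for a,b in((93,115),(427,58),(507,473),(172,532))])
print("block",[back("top",q,.03)[:2].round(3).tolist() for q in((238,129),(417,93),(428,149),(250,185))])
# cap fit via both views: rim center at z .056
print("cap side",back("side",(263,185.6),.055), back("side",(240.1,212.8),.055),back("side",(213.5,243.7),.055))
print("big puller tip/back/handle",[back("top",q,z)[:2].round(3).tolist() for q,z in(((362,262),.005),((407,260),.005),((366,332),0),((396,292),.13),((458,309),.005),((520,330),.005),((497,346),.13))])
E
python3 fit.py
python3 - <<'E'
from h import *
t=cv2.imread("pics/top0.png"); c=cv2.resize(t[80:200,230:440],None,fx=3.8,fy=3.8,interpolation=cv2.INTER_CUBIC); cv2.imwrite("pics/c3.png",c)
E
```

```text
[ 0.43858652 -0.32043888  0.07382654]
[[-0.2, 0.1], [0.1, 0.0], [-0.0, -0.4], [-0.3, -0.6], [-0.9, -0.4], [0.4, -0.7], [0.7, -0.1], [0.1, -0.0], [-1.8, 0.3], [0.3, -0.0], [-0.2, 0.2]]
[[1.8, -0.1], [0.2, -0.1], [0.3, 1.1], [1.0, -0.5]]
pad corners [[0.502, -0.252], [0.521, -0.37], [0.375, -0.394], [0.355, -0.277]]
block [[0.612, 0.133], [0.673, -0.177], [0.575, -0.195], [0.514, 0.112]]
cap side [ 0.61543418 -0.12091925  0.055     ] [ 0.59536287 -0.02425515  0.055     ] [0.57607531 0.07340643 0.055     ]
big puller tip/back/handle [[0.381, -0.081], [0.384, -0.16], [0.259, -0.088], [0.334, -0.125], [0.299, -0.247], [0.262, -0.354], [0.252, -0.276]]
```

View pics/c3.png

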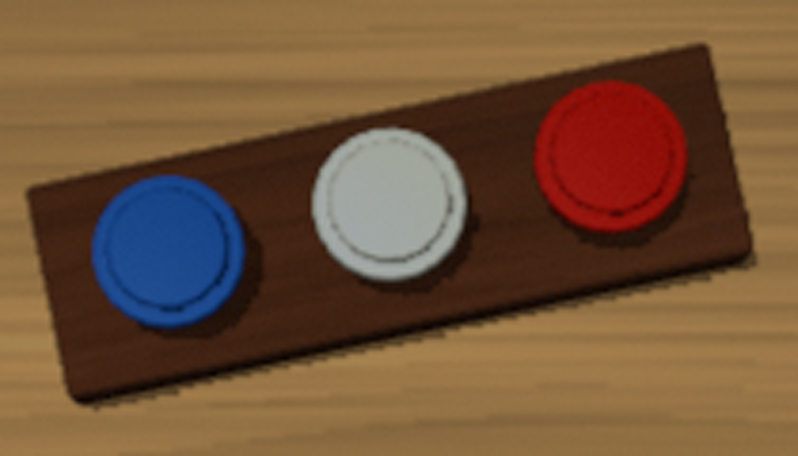

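arm_command(
  steps=[
    [[0,0,-0.032],[25,22,0],0],
    [[0,0,-0.032],[31,28,0],0],
    [[0,0,-0.032],[31,28,0],0],
    [[0,0,-0.032],[31,28,0],0],
    [[0,0,-0.032],[31,28,0],0],
    [[0,0,-0.032],[31,28,0],0],
    [[0,0,-0.032],[31,28,-15],0],
    [[0,0,-0.033],[25,22,-15],0],
    [[0,0,0],[15,11,-20],0],
    [[0,0,0],[0,0,-20],0],
    [[0,0,0],[0,0,0],0],
    [[0,0,0],[0,0,0],0],
  ],
  newtons=60,
)

```text
clock: 2.1
position: [0.438, -0.3214, 0.1621]
ee_rot: [0.001, 0.999, 0.037, 0.0]
contact_force: [0.5, -0.1, 0.9]
width: 0.0852
```

Run:
```python
from h import *
for n in("top","side"):
    im=imaging.get_image(n); cv2.imwrite(f"pics/{n}1.png",im)
t=cv2.imread("pics/top0.png").astype(int)
b,g,r=t[...,0],t[...,1],t[...,2]
m=((r>120)&(g<60)&(b<60)).astype(np.uint8); m[:, :350]=0;m[:,440:]=0;m[:80]=0;m[170:]=0
c,_=cv2.findContours(m,cv2.RETR_EXTERNAL,cv2.CHAIN_APPROX_NONE); c=max(c,key=cv2.contourArea)
e=cv2.fitEllipse(c); print(e, back("top",e[0],.058), cv2.minEnclosingCircle(c))
s=telemetry.get_state(); print(s["clock"],s["position"],s["ee_rot"],s["contact_force"])
```

```text
((390.15673828125, 120.51383209228516), (37.7427864074707, 38.30453872680664), 90.83219146728516) [ 0.61766695 -0.12723726  0.058     ] ((390.11065673828125, 120.55935668945312), 19.579669952392578)
2.2 [ 0.43812813 -0.32161026  0.16244027] [8.11902680e-04 9.99328104e-01 3.66350781e-02 7.43466709e-04] [ 0.55190715 -0.12567378 -0.14867253]
```

View pics/top1.png

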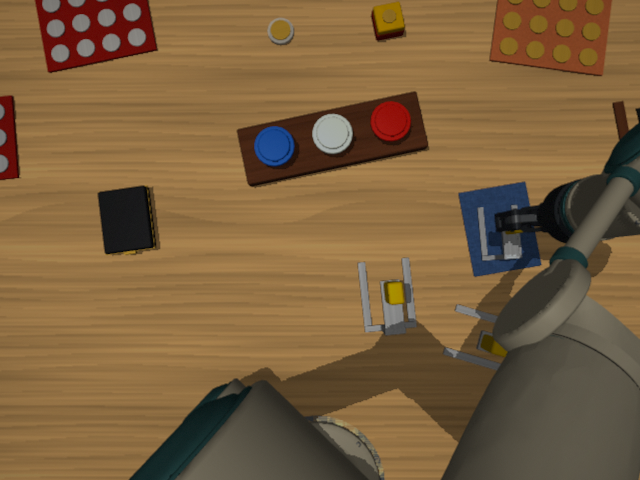

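View pics/side1.png

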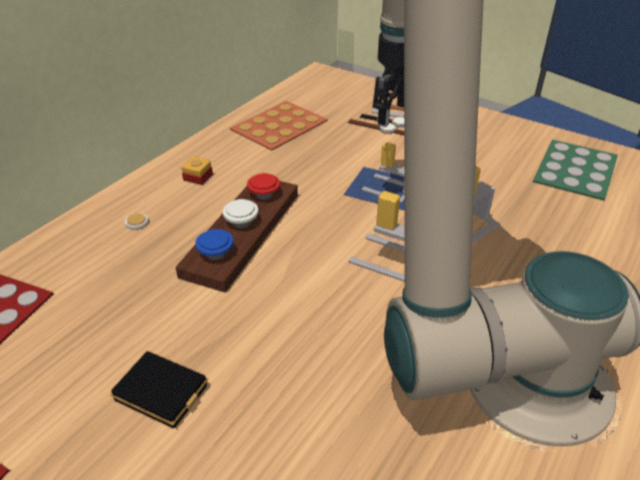

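The gripper stands over the pad puller (top view about (505,220)), and the jaws straddle the handle. I'll descend and close.

arm_command(
  steps=[
    [[0,0,0],[0,1,-20],0],
    [[0,0,0],[0,0,-20],0],
    [[0,0,0],[0,0,-20],0],
    [[0,0,0],[0,0,-17],0],
    [[0,0,0],[0,0,-10],0],
    [[0,0,0],[0,0,0],0],
    [[0,0,0],[0,0,0],120],
    [[0,0,0],[0,0,0],160],
    [[0,0,0],[0,0,0],200],
    [[0,0,0],[0,0,0],255],
    [[0,0,0],[0,0,0],255],
    [[0,0,0],[0,0,0],255],
    [[0,0,0],[0,0,0],255],
    [[0,0,0],[0,0,0],255],
  ],
  newtons=60,
)

```text
clock: 3.95
position: [0.4379, -0.3199, 0.0746]
ee_rot: [0.0, 0.999, 0.037, 0.0]
contact_force: [0.8, 0.7, 3.9]
width: 0.0175
```

arm_command(
  steps=[
    [[0,0,0],[0,0,5],255],
    [[0,0,0],[0,0,15],255],
    [[0,0,0],[0,0,25],255],
    [[0,0,0],[0,0,25],255],
    [[0,0,0],[0,0,15],255],
    [[0,0,0],[10,15,8],255],
    [[0,0,0],[15,30,0],255],
    [[0,0,0],[15,35,0],255],
    [[0,0,0],[15,35,0],255],
    [[0,0,0],[15,35,0],255],
    [[0,0,0],[10,25,0],255],
    [[0,0,0],[3,11,0],255],
    [[0,0,0],[0,0,0],255],
    [[0,0,0],[0,0,-25],255],
    [[0,0,0],[0,0,-20],255],
    [[0,0,0],[0,0,-10],255],
    [[0,0,0],[0,0,0],255],
    [[0,0,0],[0,0,0],255],
  ],
)

```text
clock: 6.2
position: [0.5213, -0.1344, 0.113]
ee_rot: [0.0, 0.999, 0.037, 0.001]
contact_force: [-0.9, -0.1, -2.3]
width: 0.0168
```

Run:
```python
from h import *
for n in("top","side"):
    im=imaging.get_image(n); cv2.imwrite(f"pics/{n}2.png",im)
t=cv2.imread("pics/top2.png"); cv2.imwrite("pics/c4.png",cv2.resize(t[80:230,320:520],None,fx=4,fy=4,interpolation=cv2.INTER_CUBIC))
t=cv2.imread("pics/side2.png"); cv2.imwrite("pics/c5.png",cv2.resize(t[110:230,230:390],None,fx=5,fy=5,interpolation=cv2.INTER_CUBIC))
s=telemetry.get_state(); print(s["clock"],s["position"],s["ee_rot"],s["contact_force"])
```

```text
6.3 [ 0.52134377 -0.13426418  0.11318497] [4.39829459e-04 9.99322618e-01 3.67894385e-02 8.06013769e-04] [ 1.38591631  0.54881369 -1.55492224]
```

View pics/c4.png

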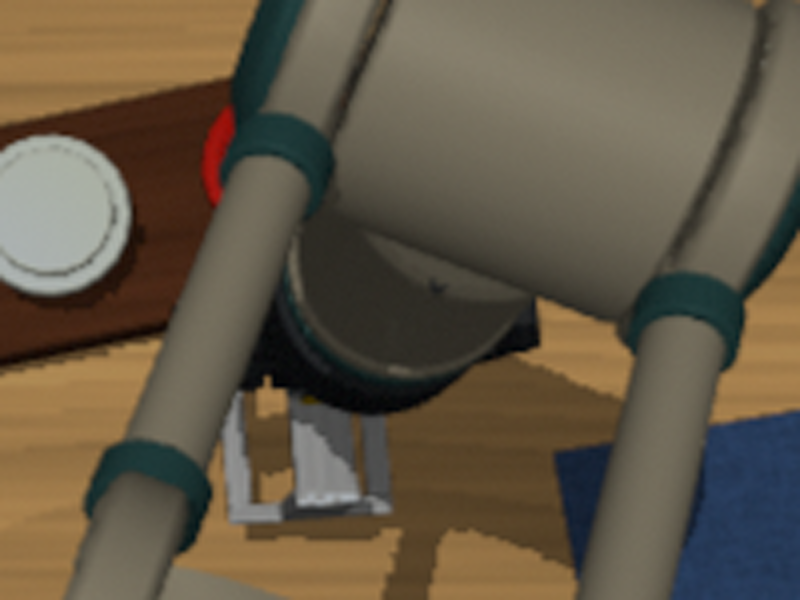

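View pics/c5.png

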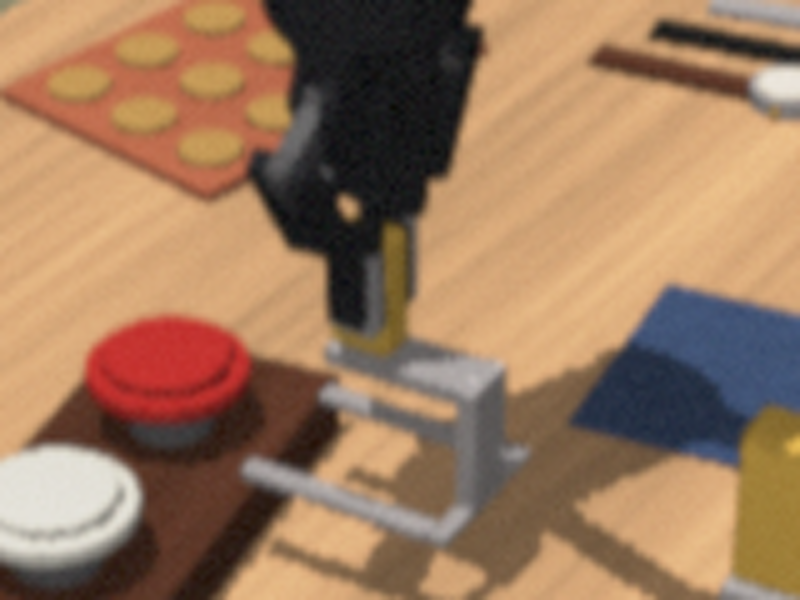

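Run:
```python
from h import *
zf=.113-.0706
def M(X,x=.5213+.0007,y=-.1343-.0005,a=.0738):
    c,s=np.cos(a),np.sin(a);X=np.array(X)/1e3
    return np.c_[x+c*X[:,0]-s*X[:,1],y+s*X[:,0]+c*X[:,1],zf+X[:,2]]
print(proj("top",M([[-53,34.5,0],[-53,-34.5,0],[-53,12,58],[-53,-12,58]])),"seen",[(320+a/4,80+b/4) for a,b in((230,523),(391,513),(297,505),(360,495))])
print(proj("side",M([[40,34.5,5],[40,-34.5,5],[-53,-12,58],[14,12,58]])),"seen",[(230+a/5,110+b/5) for a,b in((243,458),(322,383),(503,365),(327,348))])
print("rear at z",[back("top",q,zf) for q in ((377.6,210.5),(417.7,208))])
# cap predicted in side
for c in([.6165,-.127],):
  th=np.linspace(0,2*np.pi,60)
  for z,r in((.06,.034),(.052,.034),(.066,.027)):
    q=proj("side",np.c_[c[0]+r*np.cos(th),c[1]+r*np.sin(th),0*th+z]); print(z,q.min(0),q.max(0))
```

```text
[[376.54787743 211.02931665]
 [417.24229161 207.81384181]
 [393.91663336 206.23891326]
 [408.98476391 205.04723191]] seen [(377.5, 210.75), (417.75, 208.25), (394.25, 206.25), (410.0, 203.75)]
[[278.4271651  203.42073038]
 [296.62313912 186.10051226]
 [331.68523462 182.54588608]
 [295.01788518 178.97229477]] seen [(278.6, 201.6), (294.4, 186.6), (330.6, 183.0), (295.4, 179.6)]
rear at z [array([ 0.46749097, -0.10608986,  0.0424    ]), array([ 0.47136733, -0.17388196,  0.0424    ])]
0.06 [247.45752371 172.74007925] [281.066953   191.61270835]
0.052 [247.75216888 175.98402101] [281.22172477 194.91880378]
0.066 [250.71342592 172.15382813] [277.49002594 187.10045734]
```

The overlay agrees with both views within about 1–2 px, and the tips are level and aimed at the neck. I'll advance.

arm_command(
  steps=[
    [[0,0,0],[0,0,-3],255],
    [[0,0,0],[8,0.7,0],255],
    [[0,0,0],[12,1,0],255],
    [[0,0,0],[12,1,0],255],
    [[0,0,0],[12,1,0],255],
    [[0,0,0],[12,1,0],255],
    [[0,0,0],[12,1,0],255],
    [[0,0,0],[12,1,0],255],
    [[0,0,0],[8,0.7,0],255],
    [[0,0,0],[6,0.4,0],255],
    [[0,0,0],[0,0,0],255],
    [[0,0,0],[0,0,0],255],
  ],
)

```text
clock: 7.8
position: [0.6143, -0.126, 0.1093]
ee_rot: [-0.0, 0.999, 0.037, -0.0]
contact_force: [-1.0, 0.2, -1.5]
width: 0.0173
```

Run:
```python
from h import *
t=imaging.get_image("side"); cv2.imwrite("pics/c6.png",cv2.resize(t[110:230,200:360],None,fx=5,fy=5,interpolation=cv2.INTER_CUBIC))
s=telemetry.get_state(); print(s["clock"],s["position"],s["ee_rot"],s["contact_force"],s["moment"])
```

```text
7.85 [ 0.61426994 -0.12602597  0.10931606] [-9.16906096e-06  9.99320390e-01  3.68602134e-02 -2.88999307e-04] [ 0.29143205  1.02419486 -1.93214137] [ 0.02641048 -0.06270102 -0.01821586]
```

View pics/c6.png

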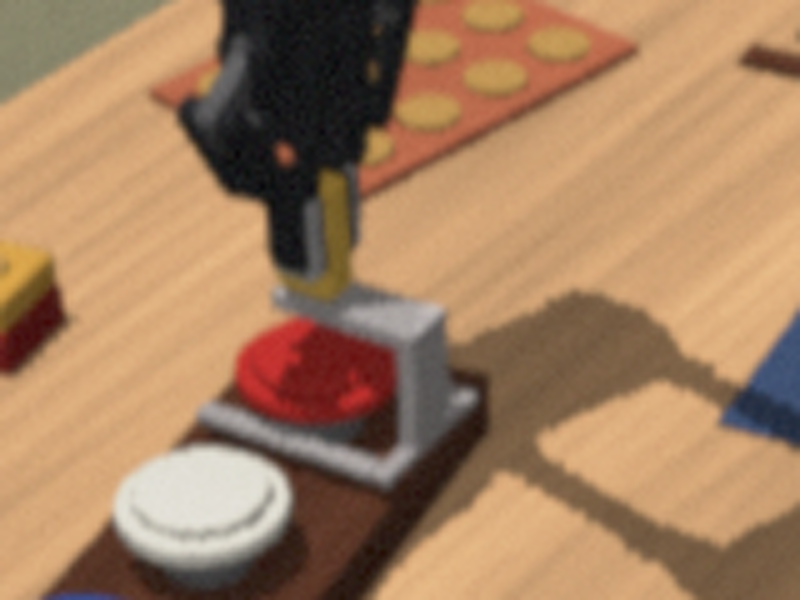

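The fork is round the neck and under the rim: the near tine is at (205–390, 410–475) in the crop, below the red rim, with no contact force. I'll pull up.

arm_command(
  steps=[
    [[0,0,0],[1.5,0,0],255],
    [[0,0,0],[0,0,3],255],
    [[0,0,0],[0,0,3],255],
    [[0,0,0],[0,0,2],255],
    [[0,0,0],[0,0,2],255],
    [[0,0,0],[0,0,2],255],
    [[0,0,0],[0,0,2],255],
    [[0,0,0],[0,0,2],255],
    [[0,0,0],[0,0,2],255],
    [[0,0,0],[0,0,2],255],
    [[0,0,0],[0,0,2],255],
    [[0,0,0],[0,0,3],255],
    [[0,0,0],[0,0,4],255],
    [[0,0,0],[0,0,5],255],
    [[0,0,0],[0,0,6],255],
    [[0,0,0],[0,0,6],255],
    [[0,0,0],[0,0,6],255],
    [[0,0,0],[0,0,3],255],
    [[0,0,0],[0,0,0],255],
  ],
  newtons=80,
)

```text
clock: 10.22
position: [0.6164, -0.1261, 0.1646]
ee_rot: [0.0, 0.999, 0.037, 0.0]
contact_force: [0.3, -0.6, -2.9]
width: 0.0173
```

Run:
```python
from h import *
t=imaging.get_image("side"); cv2.imwrite("pics/c7.png",cv2.resize(t[90:210,200:360],None,fx=5,fy=5,interpolation=cv2.INTER_CUBIC))
s=telemetry.get_state(); print(s["clock"],s["position"],s["ee_rot"],s["contact_force"],s["moment"])
```

```text
10.275 [ 0.61620469 -0.1260306   0.16433854] [ 2.79680461e-05  9.99320213e-01  3.68661088e-02 -1.64219521e-05] [ 0.18918482 -0.21569325 -2.70373752] [-0.0154566  -0.00805602 -0.04586199]
```

View pics/c7.png

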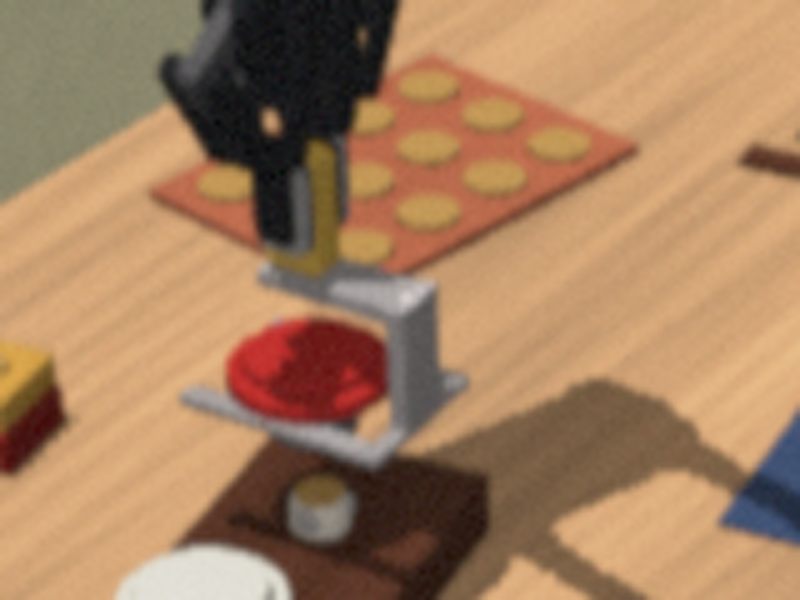

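The cap hangs level in the fork and the bare peg is visible at (322,508) in the crop. I'll carry it back smoothly.

arm_command(
  steps=[
    [[0,0,0],[-2.7,-3,0],255],
    [[0,0,0],[-5.4,-5.9,0],255],
    [[0,0,0],[-9.5,-10.3,0],255],
    [[0,0,0],[-13.5,-14.7,0],255],
    [[0,0,0],[-16.9,-18.4,0],255],
    [[0,0,0],[-19,-20.7,0],255],
    [[0,0,0],[-19,-20.7,0],255],
    [[0,0,0],[-19,-20.7,0],255],
    [[0,0,0],[-16.9,-18.4,0],255],
    [[0,0,0],[-14.9,-16.2,0],255],
    [[0,0,0],[-13.5,-14.8,0],255],
    [[0,0,0],[-10.8,-11.8,0],255],
    [[0,0,0],[-8.1,-8.8,0],255],
    [[0,0,0],[-5.4,-5.9,0],255],
    [[0,0,0],[-3.4,-3.7,0],255],
    [[0,0,0],[0,0,0],255],
    [[0,0,0],[0,0,0],255],
  ],
)

```text
clock: 12.4
position: [0.4385, -0.3198, 0.1643]
ee_rot: [-0.0, 0.999, 0.037, 0.0]
contact_force: [0.1, 1.0, -3.1]
width: 0.0173
```

Run:
```python
from h import *
t=imaging.get_image("side"); cv2.imwrite("pics/c8.png",cv2.resize(t[80:230,310:470],None,fx=4,fy=4,interpolation=cv2.INTER_CUBIC))
t=imaging.get_image("top"); cv2.imwrite("pics/c9.png",cv2.resize(t[160:290,420:580],None,fx=4,fy=4,interpolation=cv2.INTER_CUBIC))
s=telemetry.get_state(); print(s["clock"],s["position"],s["ee_rot"],s["contact_force"],s["moment"])
```

```text
12.5 [ 0.43855205 -0.31973358  0.16430649] [-2.63498074e-05  9.99308793e-01  3.71743475e-02  6.20918061e-05] [-0.57785031  0.26565319 -2.45392277] [-0.04934804 -0.04522912  0.00744161]
```

View pics/c8.png

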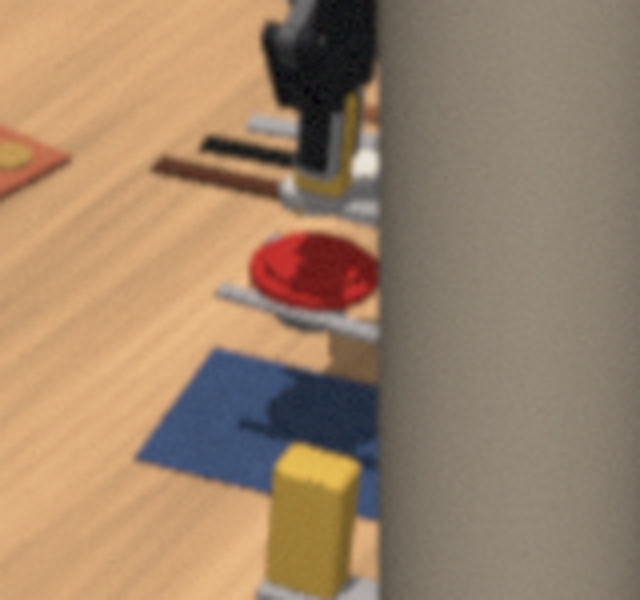

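View pics/c9.png

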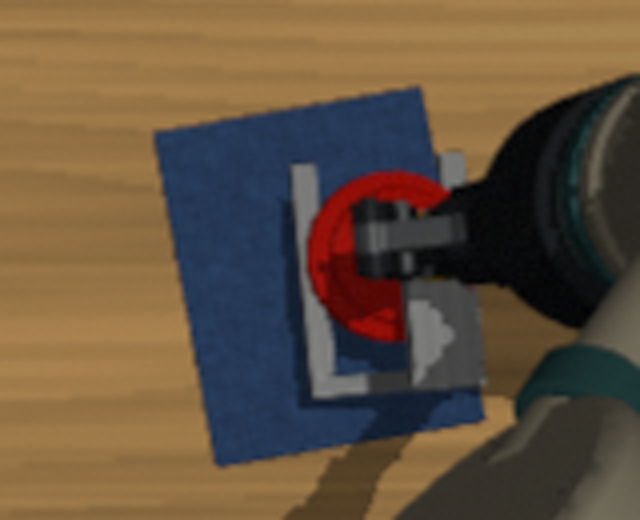

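Cap sits centred and upright in the fork, above the pad. I'll lower it.

arm_command(
  steps=[
    [[0,0,0],[-0.5,0,-4],255],
    [[0,0,0],[0,0,-8],255],
    [[0,0,0],[0,0,-12],255],
    [[0,0,0],[0,0,-14],255],
    [[0,0,0],[0,0,-12],255],
    [[0,0,0],[0,0,-8],255],
    [[0,0,0],[0,0,-5],255],
    [[0,0,0],[0,0,-4],255],
    [[0,0,0],[0,0,-3],255],
    [[0,0,0],[0,0,-3],255],
    [[0,0,0],[0,0,-3],255],
    [[0,0,0],[0,0,-3],255],
    [[0,0,0],[0,0,-3],255],
    [[0,0,0],[0,0,-2],255],
    [[0,0,0],[0,0,-2],255],
    [[0,0,0],[0,0,-1.5],255],
    [[0,0,0],[0,0,-1],255],
    [[0,0,0],[0,0,0],255],
  ],
)

```text
clock: 14.75
position: [0.4378, -0.32, 0.0758]
ee_rot: [0.0, 0.999, 0.037, -0.0]
contact_force: [-0.5, -0.1, -1.4]
width: 0.0174
```

arm_command(
  steps=[
    [[0,0,0],[0,0,-0.5],255],
    [[0,0,0],[0,0,-0.5],255],
    [[0,0,0],[0,0,0],255],
    [[0,0,0],[0,0,0],255],
  ],
)

```text
clock: 15.25
position: [0.4378, -0.3201, 0.0748]
ee_rot: [0.0, 0.999, 0.037, 0.0]
contact_force: [-0.2, 0.5, -1.8]
width: 0.017
```

Run:
```python
from h import *
t=imaging.get_image("side"); cv2.imwrite("pics/c10.png",cv2.resize(t[80:230,310:470],None,fx=4,fy=4,interpolation=cv2.INTER_CUBIC))
for i in range(3):
    imaging.get_image("side");s=telemetry.get_state(); print(s["clock"],s["position"],s["contact_force"],s["moment"])
```

```text
15.35 [ 0.4377856  -0.32007635  0.07486377] [ 0.08713547 -0.19116208 -1.39861323] [-0.01827638 -0.04447407 -0.0533997 ]
15.4 [ 0.4377746  -0.32006629  0.07486933] [-0.12503634  0.96194952 -2.12818707] [ 0.01122809 -0.01855738  0.02320391]
15.45 [ 0.43775701 -0.32008123  0.0748341 ] [-0.02778257 -0.78008992 -1.55738067] [-0.04100363 -0.01475027  0.03866702]
```

View pics/c10.png

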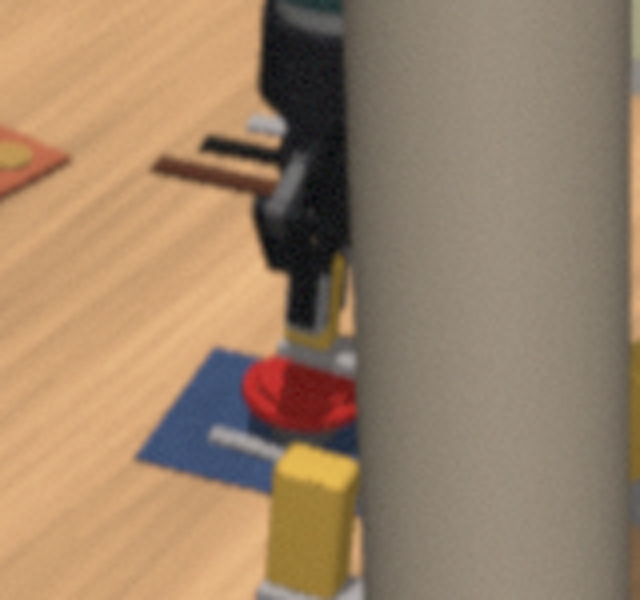

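The puller's weight (about 1.6 N) still hangs on the gripper, so I'll lower it a bit more.

arm_command(
  steps=[
    [[0,0,0],[0,0,-0.4],255],
    [[0,0,0],[0,0,0],255],
    [[0,0,0],[0,0,0],255],
  ],
)

```text
clock: 15.82
position: [0.4378, -0.3201, 0.0747]
ee_rot: [0.0, 0.999, 0.037, 0.0]
contact_force: [-0.5, -0.6, 1.4]
width: 0.0167
```

arm_command(
  steps=[
    [[0,0,0],[0,0,-0.4],255],
    [[0,0,0],[0,0,0],255],
    [[0,0,0],[0,0,0],255],
  ],
)

```text
clock: 16.2
position: [0.4378, -0.32, 0.0746]
ee_rot: [0.0, 0.999, 0.037, 0.0]
contact_force: [-1.3, 1.6, 5.5]
width: 0.0172
```

arm_command(
  steps=[
    [[0,0,0],[0,0,0.4],255],
    [[0,0,0],[0,0,0],200],
    [[0,0,0],[0,0,0],160],
    [[0,0,0],[0,0,0],100],
    [[0,0,0],[0,0,0],50],
    [[0,0,0],[0,0,0],0],
    [[0,0,0],[0,0,0],0],
    [[0,0,0],[0,0,0],0],
    [[0,0,0],[0,0,0],0],
    [[0,0,0],[0,0,10],0],
    [[0,0,0],[0,0,20],0],
    [[0,0,0],[0,0,25],0],
    [[0,0,0],[0,0,30],0],
    [[0,0,0],[0,0,30],0],
    [[0,0,0],[0,0,20],0],
    [[0,0,0],[0,-30,10],0],
    [[0,0,0],[0,-40,0],0],
    [[0,0,0],[0,-40,0],0],
    [[0,0,0],[0,-40,0],0],
    [[0,0,0],[0,0,0],0],
  ],
)

```text
clock: 18.7
position: [0.4374, -0.473, 0.2194]
ee_rot: [0.001, 0.999, 0.036, 0.0]
contact_force: [-0.0, 0.7, 0.1]
width: 0.0855
```

Run:
```python
from h import *
t=imaging.get_image("side"); cv2.imwrite("pics/side11.png",t); 
t=imaging.get_image("top"); cv2.imwrite("pics/top11.png",t); cv2.imwrite("pics/c11.png",cv2.resize(t[160:290,420:580],None,fx=4,fy=4,interpolation=cv2.INTER_CUBIC))
s=telemetry.get_state(); print(s["clock"],s["position"],s["contact_force"],s["width"])
```

```text
18.8 [ 0.43750723 -0.46977804  0.21951416] [-0.15555249  0.67197581 -0.16958976] 0.08544788179525914
```

View pics/side11.png

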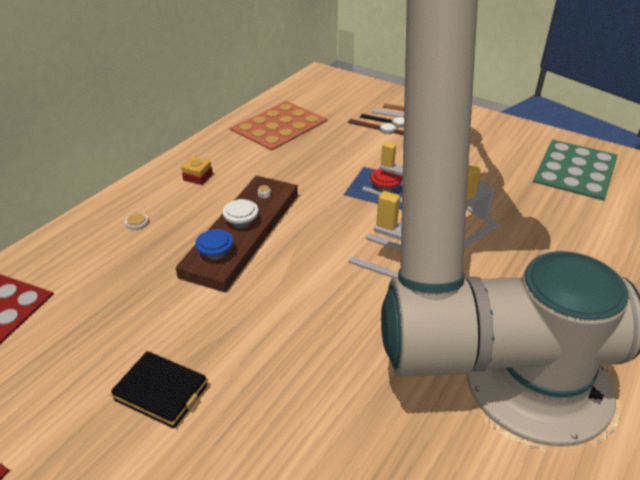

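View pics/top11.png

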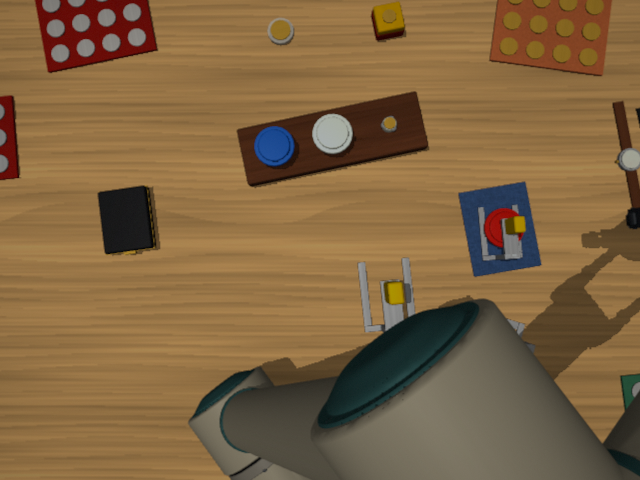

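View pics/c11.png

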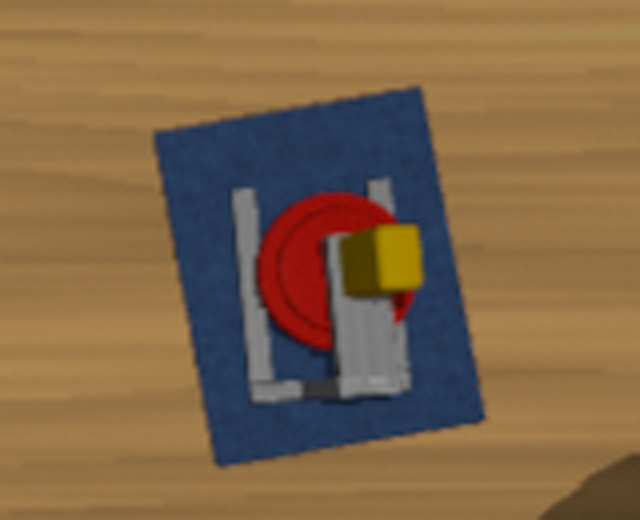

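Puller and cap stand upright on the pad, the cap in the fork at crop (335,270). The blue and white caps are on their pegs.

Run:
```python
from rig import manip
print(manip.sign_off())
```

```text
the job is handed in; nothing more can be done
None
```

I pulled the red cap off its peg with the smallest puller (the one on the blue pad). I then set the puller back on that pad with the cap still in its fork, let go and handed the job in at about 18.8 s.

- **Final pictures:** Both cameras show the puller and the red cap upright on the felt, with the cap inside the fork. The peg it came from is bare, the blue and white caps are still on theirs, and the look-alike pullers that show in the picture had not moved. The arm hid part of the third puller.
- **Robot at hand-in:** The gripper was open, about 15 cm to the side and 15 cm up, with wrist force near zero. I saw no sign of the fingers touching the cap.
- **Disagreements:** Estimates of the red cap's position differed between the two cameras by up to about 6 mm sideways. The fork overlay still matched both views to about 2 px, and it slid round the neck with no contact force. At the first set-down height the puller's weight still hung on the gripper, so I lowered it about another 0.8 mm. The wrist then read an upward force of about 5.5 N, and I let go.

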